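# Pack the spice tins into the chest's drawer

## Robot

A 6-joint arm with a two-finger parallel gripper is mounted at the origin on a cart in front of the work surface, level with it; the furniture and walls round the work are solid. World frame = base frame: x ahead of the robot, y to its left, z up, the work surface at z = 0. Lengths are in m, angles in degrees, forces in N, time in s.
With the tool pointing down it reaches from about 0.35 to 0.875 m from the base axis. Payload 4.2 kg.
Tool frame: the origin (TCP) lies at the very end of the fingers, on their centre line; the grasp point (between the pads) lies 19 mm behind it; z points along the fingers, y is the line along which they close (so a half turn about z gives the same grasp; the last joint's range is limited). The gripper opens to 87 mm and grips with 3 to 60 N. Pads are 19 mm wide; open, the fingers measure 117 mm over their backs; the gripper's body (75 mm by 190 mm) begins 51 mm behind the grasp point.
Start: joints at [-55.313, 22.042, 0.453, 0, -68.411, -14.817], TCP at [0.212, -0.588, 0.223] pointing down, gripper open.
Joint ranges: [-179.83, 179.83], [-69.29, 118.12], [-61.27, 80.66], [-181.25, 117.63], [-171.15, -9.14], [-177.46, 177.46]. Speed limits (degrees/s): [159.86, 159.86, 180, 180, 180, 180].

## Interface

Orientations are given as a 3x3 rotation matrix whose columns are the frame's x, y, z axes.
In Python, from station import sense, optics, r gives the robot as it stands. The module is installed in compiled form; this text tells all that it offers.
- The arm moves only by the shell command python3 -m pendant 'ROWS' [OPENING]. ROWS is JSON, a list that holds one entry, the list of rows, each a list of 4 numbers: the shift along the tool's x, y, z normalised to -1 to 1, where 1 is 100 mm, then the turn about the tool's z normalised to -1 to 1, where 1 is 2 rad. A call has 1 to 8 rows; each row is the pose to reach, as a shift and turn from the pose commanded when the call began, along the tool's axes at that moment; what a row does not reach only later rows make up. A row lasts 1/10 s, in which the tool goes at most 50 mm and 8.59 degrees, less where a joint would pass 70% of its speed; a pose out of reach is approached as far as the arm can. A call with a number of a shift or a turn outside -1 to 1 is refused whole. A call with a gripper value outside its range is refused whole. OPENING is the closure, from 0 (fully open) to 1 (shut), set as the call begins (- or left out, the last holds). The fingers move at their own pace and stop on an object; the grip force is fixed at half the most. Time passes only in rows, so rows that repeat a pose let the fingers close. It gives the time, the measured TCP pose, the force, the opening and the grip force at its end, in the units of the state.
- sense(): the state, without advancing time (a new reading comes with each control period).
- optics.capture(name): name is "scene" or "top" or "wrist"; returns the picture (384x512x3 uint8, red, green, blue); there is no depth.
- optics.get_calibration(name): a dict with "camera_matrix" (3x3 intrinsics, pixels), "distortion" ([k1, k2, p1, p2, k3] as OpenCV has them; the pictures are not rectified), "camera_from_world" (4x4, takes a point from world to camera coordinates). Camera axes: x right, y down, z forward; pixel columns grow to the right and rows downward; lengths in m; the calibration is good to about 2 mm. A picture is of the moment at which its call begins: read the wrist's pose just before it. get_calibration takes no time and is no camera call; for the wrist camera it gives the pose at the moment of the call.
- r.finish_job(): hands the job in; it is judged then, once.
The state is a dict: "time_s": time; "joints": joint angles; "joint_velocities": joint speeds; "effort": joint torques, N m; "tcp_pos": TCP position; "ee_rot": TCP orientation; "wrist_force": force on the tool from outside, world axes, zero at the start; "moment": the same for the moment, N m; "gripper_width": opening from 0.0 (shut) to 1.0 (fully open); "gripper_force": force on a finger pad.
Only numpy, scipy, OpenCV 4.12 (cv2) and the standard library are available. Lean on these libraries where they do the work, as an engineer would, in place of code of your own. Each camera call takes 0.05 s, during which the arm holds its last target. There are 200 camera calls.

## Task

Put all the spice tins from the sheet pan away in the drawer of the little wooden chest: pull the drawer out by its handle, straighten the tin that already lies in it if it is in the way, and lay the tins down side by side, two deep where you must, so that nothing sticks up above the rim. Then push the drawer fully home. Leave the teapot and the two jars to the right of the drawer where they stand.

Things in the scene. Friction and masses are not known exactly. Their poses are not given: they have to be found in the camera images.
- chest: small wooden worktop chest with one drawer, 212 mm deep (x), 350 mm wide (y), 134 mm high; fixed to the worktop. Origin: centre of its underside; its front, with the drawer, faces along its own -x. Two jars stand on its top, towards the back. Its top board passes 6 mm above the drawer's side and back walls: anything sticking up out of the drawer jams against it.
- drawer_box (a joint): the drawer's slide: 0 = fully home, up to 0.150 m = pulled fully out, along the chest's own -x. It stays where it is left; about 2 N moves it.
- drawer_handle (a point): middle of the drawer's handle, a level steel bar 11 mm thick and 160 mm long across the chest's y, at 99 mm above the worktop, its centre line 40 mm in front of the drawer's front face (34 mm clear behind the bar; two thin posts 64 mm either side of the middle). It can be pinched from above, fingers closing along the chest's x. The chest's top is 35 mm higher than the bar; nothing is above the bar.
- drawer_floor (a point): centre of the drawer's inner floor, moving with the drawer; axes as the chest's. The space inside is 142 mm (x) by 284 mm (y) and 85 mm deep from floor to rim; no dividers. The floor is 27 mm above the worktop. The front panel is 16 mm thick and reaches 90 mm above the floor. With the drawer fully out all but the rearmost 14 mm of the inside is open from above.
- pan: bright aluminium sheet pan, 340 x 340 mm, lying on the black glass cooktop (which is 8 mm above the worktop); fixed. Origin: centre of its underside. Its floor is 2 mm thick; its rim is 4 mm thick and 10 mm high from the underside.
- teapot: black cast teapot with a hoop handle, 127 mm high, on a brown saucer to the right of the drawer; to be left alone. Origin: centre of its underside.
- jar_black: spice jar with a black lid, 53 mm across, 118 mm high, to the right of the drawer; to be left alone. Origin: centre of its underside.
- jar_red: spice jar with a red lid, 52 mm across, 108 mm high, to the right of the drawer; to be left alone. Origin: centre of its underside.
- green_a: green and white printed spice tin with a green lid; rectangular, 34 (own x) x 45 (own y) x 103 mm (own z, bottom to lid), smooth and rigid, about 0.1 kg. Origin: centre of its bottom face. It starts lying down, its own x upright (on a broad side, so 34 mm high). It starts on the sheet pan; may be absent.
- green_a_top (a point): centre of the lid's face of green_a, 103 mm from its origin along its own z (the long axis).
- green_b: second tin of the same kind: green and white with a green lid; rectangular, 34 (own x) x 45 (own y) x 103 mm (own z, bottom to lid), smooth and rigid, about 0.1 kg. Origin: centre of its bottom face. It starts lying down, its own x upright (on a broad side, so 34 mm high). It starts on the sheet pan; may be absent.
- green_b_top (a point): centre of the lid's face of green_b, 103 mm from its origin along its own z (the long axis).
- red_a: red printed spice tin with a red lid; rectangular, 32 (own x) x 49 (own y) x 111 mm (own z, bottom to lid), smooth and rigid, about 0.1 kg. Origin: centre of its bottom face. It starts lying down, its own x upright (on a broad side, so 32 mm high). It starts on the sheet pan; may be absent.
- red_a_top (a point): centre of the lid's face of red_a, 111 mm from its origin along its own z (the long axis).
- small_a: small square green spice tin with a grey lid; rectangular, 31 (own x) x 31 (own y) x 88 mm (own z, bottom to lid), smooth and rigid, about 0.1 kg. Origin: centre of its bottom face. It starts lying down, its own x upright (so 31 mm high). It starts on the sheet pan; may be absent.
- small_a_top (a point): centre of the lid's face of small_a, 88 mm from its origin along its own z (the long axis).
- small_b: second small square green spice tin with a grey lid; rectangular, 31 (own x) x 31 (own y) x 88 mm (own z, bottom to lid), smooth and rigid, about 0.1 kg. Origin: centre of its bottom face. It starts lying down, its own x upright (so 31 mm high). It starts on the sheet pan; may be absent.
- small_b_top (a point): centre of the lid's face of small_b, 88 mm from its origin along its own z (the long axis).
- drawer_tin: red printed spice tin with a red lid, of the same kind as the red tin on the pan; it lies in the drawer from the start, somewhere near the middle and possibly askew (hidden while the drawer is shut); rectangular, 32 (own x) x 49 (own y) x 111 mm (own z, bottom to lid), smooth and rigid, about 0.1 kg. Origin: centre of its bottom face. It starts lying down, its own x upright (on a broad side, so 32 mm high).
- drawer_tin_top (a point): centre of the lid's face of drawer_tin, 111 mm from its origin along its own z (the long axis).
Not all that is in view belongs to the job. Leave any turquoise look-alike of the small_a alone.

How it is judged:
By the outcome, as a careful person would: the job done as asked, in the order asked, and still so for the second after the job is handed in, with the robot touching nothing.
Of green_a, green_b, red_a, small_a, small_b only 4 to 5 are there at a start; the rules pass over those that are not, and their reading is None.
At some moment in a run one of green_a, green_b, red_a, small_a, small_b, drawer_tin may be knocked a few centimetres aside while the robot is not near it.
Once in a run the grip may slacken for a moment while it holds something.
It also fails if it takes over 210 s, if anything falls off the work surface, if the arm or the gripper's body presses on something with over 40 N, if the wrist force passes 120 N, or if a joint passes its speed limit or range.

## Working session

There is one attempt and no reset: what is moved stays moved. The work goes in short steps, Python scripts to look and compute and a shell command to move; the robot and the scene stay as the last step left them, time stands still between calls to the robot, and variables do not carry over. Pictures are saved under pics/ and viewed, at most 14 in all, crops included, and the job is handed in when it is done.

```bash
ls; mkdir -p pics; cat > h.py <<'E'
import numpy as np, cv2
from station import sense, optics, r
def cap(n):
    c=optics.get_calibration(n); im=optics.capture(n); return im,c
def ray(c,px):
    K=np.array(c["camera_matrix"],float);d=np.array(c["distortion"],float);T=np.array(c["camera_from_world"],float)
    p=cv2.undistortPoints(np.array(px,float).reshape(-1,1,2),K,d).reshape(-1,2)
    R=T[:3,:3];o=-R.T@T[:3,3]
    return o,np.c_[p,np.ones(len(p))]@R
def onz(c,px,z):
    o,d=ray(c,px); return o+d*((z-o[2])/d[:,2])[:,None]
def proj(c,P):
    K=np.array(c["camera_matrix"],float);d=np.array(c["distortion"],float);T=np.array(c["camera_from_world"],float)
    return cv2.projectPoints(np.array(P,float).reshape(-1,1,3),cv2.Rodrigues(T[:3,:3])[0],T[:3,3],K,d)[0].reshape(-1,2)
def save(im,name): cv2.imwrite("pics/"+name,im[:,:,::-1])
E
python3 - <<'E'
from h import *
ims=[]
for n in("scene","top"):
    im,c=cap(n); np.save(n+"0.npy",im); save(im,n+"0.png")
    T=np.array(c["camera_from_world"]);print(n,-T[:3,:3].T@T[:3,3],T[2,:3])
s=sense();print(s)
E
```

```text
pics
scene [-0.33749661  0.65586649  1.34941404] [ 0.53768343 -0.41885416 -0.73174977]
top [ 0.31630293 -0.04492028  1.4044769 ] [ 0.18391698 -0.01813937 -0.98277439]
{'time_s': 0.1, 'joints': array([-5.53107956e+01,  2.20865761e+01,  3.88498727e-01, -2.26552965e-02,
       -6.84119073e+01, -1.48152623e+01]), 'joint_velocities': array([-0.05886284, -0.10403301,  0.22371144,  0.09211158, -0.09361877,
        0.04321551]), 'effort': array([-3.46279312e-04, -3.91691101e+01,  1.87933302e+01,  4.23191518e+00,
        1.34543009e-02, -7.64612105e-05]), 'tcp_pos': array([ 0.21228208, -0.5872818 ,  0.22157965]), 'ee_rot': array([[-9.40492347e-01, -3.39813949e-01, -7.90152888e-04],
       [-3.39814841e-01,  9.40490658e-01,  1.78761720e-03],
       [ 1.35674148e-04,  1.94974598e-03, -9.99998090e-01]]), 'wrist_force': array([ 0.66771198,  0.36357556, -0.1479237 ]), 'moment': array([ 0.03966081, -0.03303358,  0.01666564]), 'gripper_force': 0.0, 'gripper_width': 1.0005920696666977}
```

View pics/top0.png

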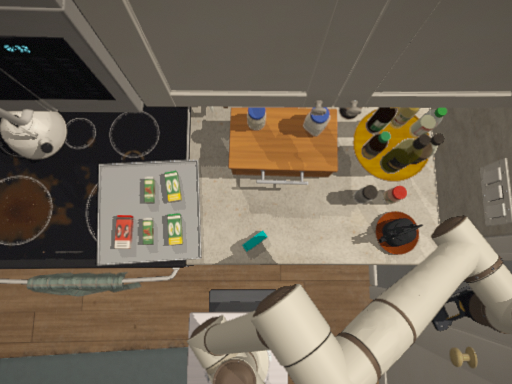

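View pics/scene0.png

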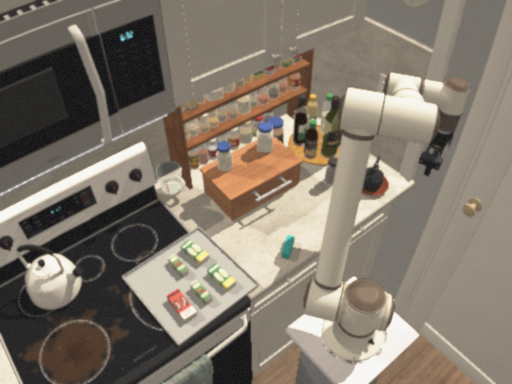

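The top picture shows up = +x and left = +y. The candidates are:
- Green and white tins at (173,186) and (174,229).
- Small green tins at (149,190) and (146,231).
- A red tin at (123,231).
- A turquoise decoy at (255,240), to be left alone.
- Red-lidded jar at (399,193), black-lidded jar at (369,193) and teapot at (397,233), also to be left alone.
- The drawer handle at about (282,181).

I'll check these in one close crop.

```bash
python3 - <<'E'
from h import *
c=optics.get_calibration("top"); im=np.load("top0.npy")
a=cv2.resize(im[155:265,95:200],None,fx=4,fy=4,interpolation=cv2.INTER_CUBIC)
b=cv2.resize(im[155:265,225:315],None,fx=4,fy=4,interpolation=cv2.INTER_CUBIC)
save(np.hstack([a,b]),"crop0.png")
hsv=cv2.cvtColor(im,cv2.COLOR_RGB2HSV)
# tins by saturation on pan
m=(hsv[:,:,1]>70).astype(np.uint8); m[:,:108]=0;m[:,190:]=0;m[:165]=0;m[255:]=0
m=cv2.morphologyEx(m,cv2.MORPH_CLOSE,np.ones((5,5)))
for k in cv2.findContours(m,cv2.RETR_EXTERNAL,cv2.CHAIN_APPROX_NONE)[0]:
    if cv2.contourArea(k)>40:
        rc=cv2.minAreaRect(k); print(rc, onz(c,[rc[0]],.043).round(3))
print("turq",onz(c,[[255,240]],.03),"handle",onz(c,[[258,182],[305,181]],.099),"chest top corners",onz(c,[[230,169],[337,174],[230,107],[338,109]],.134))
print(onz(c,[[369,193],[399,193]],.11),onz(c,[[397,233]],.1))
print("pan corners",onz(c,[[97,164],[197,160],[97,264],[200,261]],.018))
E
```

```text
((147.5, 232.0), (22.0, 9.0), 90.0) [[0.41  0.299 0.043]]
((123.72645568847656, 227.55584716796875), (16.87322998046875, 26.15350914001465), 4.39870548248291) [[0.425 0.377 0.043]]
((174.6127471923828, 228.65670776367188), (31.0516300201416, 14.24091911315918), 87.95458984375) [[0.421 0.211 0.043]]
((149.0, 190.5), (21.0, 10.0), 90.0) [[0.548 0.301 0.043]]
((172.8811798095703, 185.81190490722656), (29.851116180419922, 14.328536033630371), 84.2894058227539) [[0.565 0.222 0.043]]
turq [[ 0.38426459 -0.05468782  0.03      ]] handle [[ 0.56792175 -0.06360862  0.099     ]
 [ 0.57173602 -0.21686799  0.099     ]] chest top corners [[ 0.60299085  0.02597225  0.134     ]
 [ 0.58792502 -0.3146977   0.134     ]
 [ 0.81051153  0.02852256  0.134     ]
 [ 0.80566298 -0.32524309  0.134     ]]
[[ 0.53091319 -0.42047466  0.11      ]
 [ 0.53123535 -0.51666154  0.11      ]] [[ 0.40403361 -0.50556796  0.1       ]]
pan corners [[0.64461424 0.48801969 0.018     ]
 [0.66072811 0.14735801 0.018     ]
 [0.30795833 0.46297313 0.018     ]
 [0.31594526 0.12756033 0.018     ]]
```

View pics/crop0.png

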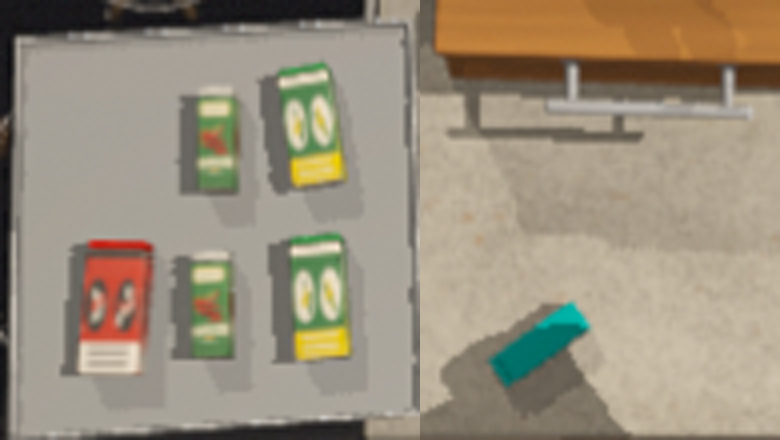

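The crop confirms it: a red tin, two small green tins, two green and white tins, all lying along about x. The turquoise decoy is separate. The handle bar runs from about px (257,181) to (307.5,183).

```bash
cat >> h.py <<'E'
def yawof(R): return np.degrees(np.arctan2(R[1,0],R[0,0]))
def plan(*wps,start=None):
    """wps: (x,y,z,yaw of tool x). prints the rows for each call"""
    if start is None:
        s=sense(); p=np.array(s["tcp_pos"]); y=yawof(np.array(s["ee_rot"]))
    else: p=np.array(start[:3],float); y=start[3]
    for w in wps:
        q=np.array(w[:3],float); dy=(w[3]-y+180)%360-180
        n=int(max(1,np.ceil(np.linalg.norm(q-p)/.125),np.ceil(abs(dy)/60)))
        for i in range(n):
            d=(q-p)/n; a=np.radians(y)
            t=[d[0]*np.cos(a)+d[1]*np.sin(a), d[0]*np.sin(a)-d[1]*np.cos(a), -d[2]]
            row=[round(float(v)*10,3) for v in t]+[round(-np.radians(dy/n)/2,3)]
            k=int(np.ceil(max(np.linalg.norm(d)/.05,abs(dy/n)/8.59)))+1
            print(row,"x",k); 
            y+=dy/n
        p=q
E
python3 - <<'E'
from h import *
c=optics.get_calibration("top")
h=onz(c,[[257,181.2],[307.5,183.2]],.099); m=h.mean(0); d=h[0]-h[1]; print(h,m,"chest yaw",np.degrees(np.arctan2(-d[0],d[1])),np.linalg.norm(d))
print(proj(optics.get_calibration("scene"),[h[0],h[1],m]).round(1))
yaw=np.degrees(np.arctan2(-d[0],d[1]))
plan((m[0]-.05,m[1],.26,-90+yaw))
E
python3 - <<'E'
import cv2
im=cv2.imread('pics/scene0.png'); cv2.imwrite('pics/s1.png',cv2.resize(im[140:270,190:330],None,fx=4,fy=4,interpolation=cv2.INTER_CUBIC))
E
```

```text
[[ 0.57056294 -0.06035223  0.099     ]
 [ 0.56446041 -0.22486911  0.099     ]] [ 0.56751167 -0.14261067  0.099     ] chest yaw -2.124335872193326 0.1646300258654829
[[256.3 200.2]
 [290.8 181.3]
 [273.9 190.6]]
[-0.876, 0.629, -0.077, np.float64(-0.119)] x 4
[-1.0, 0.405, -0.077, np.float64(-0.119)] x 4
[-1.067, 0.159, -0.077, np.float64(-0.119)] x 4
[-1.074, -0.097, -0.077, np.float64(-0.119)] x 4
[-1.022, -0.347, -0.077, np.float64(-0.119)] x 4
```

View pics/s1.png

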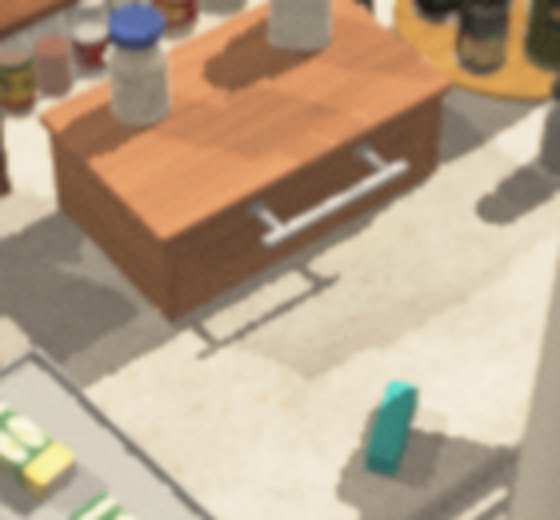

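The scene crop shows the bar ends at full-picture px (256,200) and (291,181). They match the projected handle within 1 px, and the decoy is lying down at about (288,246).

```bash
sed -i 's/\/.125)/\/.1)/; s/+\[round(-np/+[round(float(-np/; s/dy\/n)\/2,3)\]/dy\/n)\/2),3)]/' h.py; python3 -c "
from h import *
plan((.567,-.143,.25,-92.1),(.567,-.143,.17,-92.1))"
```

```text
[-0.808, 0.496, -0.047, -0.099] x 3
[-0.889, 0.327, -0.047, -0.099] x 3
[-0.936, 0.146, -0.047, -0.099] x 3
[-0.947, -0.041, -0.047, -0.099] x 3
[-0.92, -0.226, -0.047, -0.099] x 3
[-0.858, -0.403, -0.047, -0.099] x 3
[-0.0, 0.0, 0.8, -0.0] x 3
```

```bash
P="python3 -m pendant"
$P '[[[-0.808,0.496,-0.047,-0.099],[-0.808,0.496,-0.047,-0.099],[-0.808,0.496,-0.047,-0.099]]]' 0.65 
$P '[[[-0.889,0.327,-0.047,-0.099],[-0.889,0.327,-0.047,-0.099],[-0.889,0.327,-0.047,-0.099]]]' >/dev/null
$P '[[[-0.936,0.146,-0.047,-0.099],[-0.936,0.146,-0.047,-0.099],[-0.936,0.146,-0.047,-0.099]]]' >/dev/null
$P '[[[-0.947,-0.041,-0.047,-0.099],[-0.947,-0.041,-0.047,-0.099],[-0.947,-0.041,-0.047,-0.099]]]' >/dev/null
$P '[[[-0.92,-0.226,-0.047,-0.099],[-0.92,-0.226,-0.047,-0.099],[-0.92,-0.226,-0.047,-0.099]]]' >/dev/null
$P '[[[-0.858,-0.403,-0.047,-0.099],[-0.858,-0.403,-0.047,-0.099],[-0.858,-0.403,-0.047,-0.099],[-0.858,-0.403,-0.047,-0.099]]]'
python3 -c "
from h import *
im,c=cap('wrist'); save(im,'w1.png')
T=np.array(c['camera_from_world']);o=-T[:3,:3].T@T[:3,3];print(o,T[2,:3],o-sense()['tcp_pos'])
print(proj(c,[[.567,-.143,.099],[.5706,-.0603,.099],[.5645,-.2249,.099]]))
plan((.567,-.143,.15,-92.1),(.567,-.143,.083,-92.1))"
```

```text
time_s: 0.4
tcp_pos: [0.2738, -0.5106, 0.2275]
ee_rot: [[-0.852, -0.523, 0.001], [-0.523, 0.852, 0.001], [-0.001, 0.0, -1.0]]
wrist_force: [-0.0, -0.6, -0.0]
gripper_width: 0.811
gripper_force: 0.0
time_s: 2.0
tcp_pos: [0.5667, -0.1439, 0.2499]
ee_rot: [[-0.037, -0.999, -0.002], [-0.999, 0.037, -0.0], [0.0, 0.002, -1.0]]
wrist_force: [-0.7, -1.1, -0.1]
gripper_width: 0.349
gripper_force: 0.0
[ 0.56507265 -0.21609262  0.41291884] [ 0.00802912  0.2621734  -0.96498738] [-0.00112438 -0.07168175  0.1627841 ]
[[254.54084642 182.01128764]
 [254.02743576 252.21976481]
 [254.06289936 102.74132513]]
[-0.007, -0.004, 0.501, -0.0] x 3
[-0.007, -0.004, 0.501, -0.0] x 3
[-0.0, 0.0, 0.67, -0.0] x 3
```

View pics/w1.png

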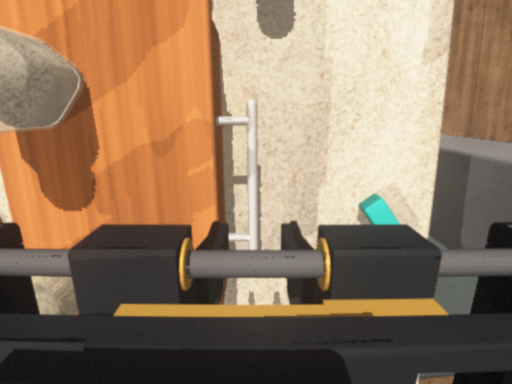

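The bar runs down column 252 of the wrist picture, where I predicted 254, so I'm going down.

```bash
P="python3 -m pendant"
$P '[[[0,0,1,0],[0,0,1,0],[0,0,1,0]]]' >/dev/null
$P '[[[0,0,0.3,0],[0,0,0.66,0],[0,0,0.66,0]]]' 
$P '[[[0,0,0,0],[0,0,0,0],[0,0,0,0],[0,0,0,0]]]' 1
python3 -c "
from h import *
plan((.567-.148,-.143+.148*np.sin(np.radians(2.1)),.085,-92.1))"
```

```text
time_s: 2.65
tcp_pos: [0.5642, -0.1443, 0.0827]
ee_rot: [[-0.038, -0.999, -0.007], [-0.999, 0.038, 0.0], [0.0, 0.007, -1.0]]
wrist_force: [-0.7, -0.6, -0.1]
gripper_width: 0.347
gripper_force: 0.0
time_s: 3.05
tcp_pos: [0.5684, -0.1435, 0.0871]
ee_rot: [[-0.035, -0.999, 0.004], [-0.999, 0.035, -0.001], [0.001, -0.004, -1.0]]
wrist_force: [-1.0, 0.1, 6.0]
gripper_width: 0.116
gripper_force: 30.0
[-0.003, 0.748, 0.01, 0.0] x 3
[-0.003, 0.748, 0.01, 0.0] x 3
```

```bash
P="python3 -m pendant"
$P '[[[0,0.25,0,0],[0,0.5,0,0],[0,0.75,0,0],[0,0.75,0,0]]]' 
$P '[[[0,0.25,0,0],[0,0.5,0,0],[0,0.7,0,0],[0,0.75,0,0],[0,0.75,0,0]]]' 
$P '[[[0,0,0,0],[0,0,0,0],[0,0,0,0]]]' 0.65
$P '[[[0,0,-1,0],[0,0,-1,0],[0,0,-1,0],[0,0,-1,0]]]' 
$P '[[[-1,-0.3,-0.8,0],[-1,-0.3,-0.8,0],[-1,-0.3,-0.8,0],[-1,-0.3,-0.8,0]]]' 0
python3 -c "
from h import *
im,c=cap('top');save(im,'top1.png');np.save('top1.npy',im)
im2,c2=cap('wrist');save(im2,'w2.png');np.save('w2.npy',im2);print(sense()['tcp_pos'])
a=cv2.resize(im[150:270,210:350],None,fx=3,fy=3,interpolation=cv2.INTER_CUBIC)
save(np.hstack([a,im2[:360,:380]]),'c2.png')
"
```

```text
time_s: 3.45
tcp_pos: [0.4899, -0.1413, 0.087]
ee_rot: [[-0.035, -0.999, 0.0], [-0.999, 0.035, -0.001], [0.001, -0.0, -1.0]]
wrist_force: [-2.3, -2.5, 5.3]
gripper_width: 0.113
gripper_force: 30.0
time_s: 3.95
tcp_pos: [0.4189, -0.1392, 0.087]
ee_rot: [[-0.034, -0.999, 0.006], [-0.999, 0.034, -0.003], [0.002, -0.006, -1.0]]
wrist_force: [1.0, -8.6, 5.2]
gripper_width: 0.115
gripper_force: 30.0
time_s: 4.25
tcp_pos: [0.417, -0.1377, 0.0849]
ee_rot: [[-0.036, -0.999, 0.0], [-0.999, 0.036, 0.0], [-0.0, -0.0, -1.0]]
wrist_force: [0.6, -0.5, 0.1]
gripper_width: 0.295
gripper_force: 0.0
time_s: 4.65
tcp_pos: [0.4175, -0.1375, 0.1858]
ee_rot: [[-0.036, -0.999, 0.003], [-0.999, 0.036, 0.001], [-0.001, -0.003, -1.0]]
wrist_force: [-0.3, -0.1, -0.6]
gripper_width: 0.352
gripper_force: 0.0
time_s: 5.05
tcp_pos: [0.4524, -0.0367, 0.2658]
ee_rot: [[-0.032, -0.999, 0.003], [-0.999, 0.032, 0.001], [-0.001, -0.003, -1.0]]
wrist_force: [-0.4, -0.8, -0.2]
gripper_width: 0.625
gripper_force: 0.0
[ 0.44966927 -0.0385615   0.2629868 ]
```

View pics/c2.png

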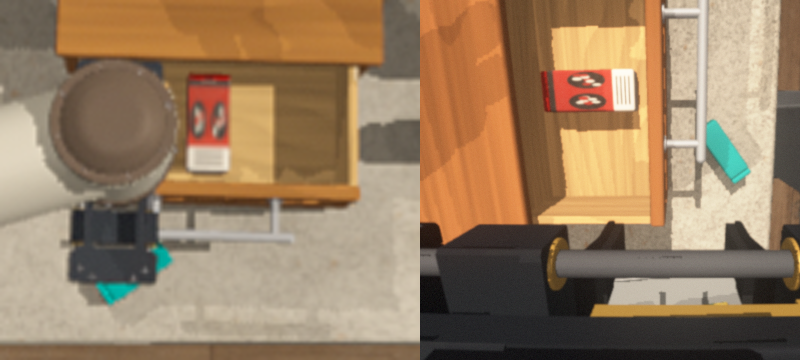

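The drawer is open, with one red tin near its middle and nearly straight: wrist px (121–217, 70–112), taking off the 420 px crop offset.

```bash
cat >> h.py <<'E'
FC=np.array([.545,-.1422]); CY=-2.1
def chest(p):
    a=np.radians(CY); d=np.asarray(p)[...,:2]-FC
    return np.stack([d[...,0]*np.cos(a)+d[...,1]*np.sin(a),-d[...,0]*np.sin(a)+d[...,1]*np.cos(a)],-1)
def world(u,v):
    a=np.radians(CY); return FC+np.array([u*np.cos(a)-v*np.sin(a),u*np.sin(a)+v*np.cos(a)])
def rect(c,mask,z):
    """min area rect of a mask's biggest blob, projected on plane z -> centre, (long,short), yaw of long axis"""
    k=max(cv2.findContours(mask.astype(np.uint8),cv2.RETR_EXTERNAL,cv2.CHAIN_APPROX_NONE)[0],key=cv2.contourArea)
    P=onz(c,k.reshape(-1,2),z)[:,:2].astype(np.float32)
    (x,y),(w,h),a=cv2.minAreaRect(P*1000)
    if w<h: w,h,a=h,w,a+90
    return np.array([x,y])/1000,(round(w),round(h)),(a+90)%180-90
E
python3 - <<'E'
from h import *
c=optics.get_calibration('wrist'); im=np.load('w2.npy'); h=cv2.cvtColor(im,cv2.COLOR_RGB2HSV)
m=np.zeros(im.shape[:2],np.uint8); H,S,V=[h[:,:,i].astype(int) for i in range(3)]
m=((((H<6)|(H>172))&(S>120))|((S<60)&(V>150))).astype(np.uint8); m[:,:115]=0;m[:,222:]=0;m[:62]=0;m[120:]=0
m=cv2.morphologyEx(m,cv2.MORPH_OPEN,np.ones((3,3)))
m=cv2.morphologyEx(m,cv2.MORPH_CLOSE,np.ones((9,9)))
p,sz,y=rect(c,m,.059); print(p,sz,y,chest(p))
# drawer walls check: rim inner edges
print("near side wall rim px(540-420,222),(655-420,222): ",chest(onz(c,[[118,222],[232,222]],.112)))
print("front panel outer edge px", chest(onz(c,[[243,60],[243,200]],.117)), "top board edge", chest(onz(c,[[80,60],[103,200]],.134)))
E
```

```text
[ 0.54727063 -0.13880081] (108, 46) -1.0350494384765625 [0.00214455 0.00348011]
near side wall rim px(540-420,222),(655-420,222):  [[ 0.05419077  0.1471307 ]
 [-0.07401324  0.14677717]]
front panel outer edge px [[-0.08770093 -0.02045909]
 [-0.08667061  0.11967679]] top board edge [[ 0.06132449 -0.01897155]
 [ 0.05628942  0.11483234]]
```

The drawer tin is centred within 4 mm and 1° askew, so it isn't in the way. Next, the pan.

```bash
python3 -c "
from h import *
plan((.36,.29,.30,0))"
```

```text
[-0.813, 0.253, -0.093, -0.201] x 4
[-0.847, -0.085, -0.093, -0.201] x 4
[-0.747, -0.409, -0.093, -0.201] x 4
[-0.527, -0.669, -0.093, -0.201] x 4
```

```bash
P="python3 -m pendant"
$P '[[[-0.813,0.253,-0.093,-0.201],[-0.813,0.253,-0.093,-0.201],[-0.813,0.253,-0.093,-0.201],[-0.813,0.253,-0.093,-0.201]]]' >/dev/null
$P '[[[-0.847,-0.085,-0.093,-0.201],[-0.847,-0.085,-0.093,-0.201],[-0.847,-0.085,-0.093,-0.201],[-0.847,-0.085,-0.093,-0.201]]]' >/dev/null
$P '[[[-0.747,-0.409,-0.093,-0.201],[-0.747,-0.409,-0.093,-0.201],[-0.747,-0.409,-0.093,-0.201],[-0.747,-0.409,-0.093,-0.201]]]' >/dev/null
$P '[[[-0.527,-0.669,-0.093,-0.201],[-0.527,-0.669,-0.093,-0.201],[-0.527,-0.669,-0.093,-0.201],[-0.527,-0.669,-0.093,-0.201],[-0.527,-0.669,-0.093,-0.201]]]' 0
cat >> h.py <<'E'
def tins(im,c,z=.0425,zlo=.010):
    h=cv2.cvtColor(im,cv2.COLOR_RGB2HSV); H,S,V=[h[:,:,i].astype(int) for i in range(3)]
    m=((S>85)&(V>60)).astype(np.uint8)
    m=cv2.morphologyEx(cv2.morphologyEx(m,cv2.MORPH_OPEN,np.ones((3,3))),cv2.MORPH_CLOSE,np.ones((13,13)))
    out=[]
    for k in cv2.findContours(m,cv2.RETR_EXTERNAL,cv2.CHAIN_APPROX_NONE)[0]:
        if cv2.contourArea(k)<300: continue
        P=onz(c,k.reshape(-1,2),z)[:,:2].astype(np.float32)
        (x,y),(w,hh),a=cv2.minAreaRect(P*1000)
        if w<hh: w,hh,a=hh,w,a+90
        mm=np.zeros(m.shape,np.uint8);cv2.drawContours(mm,[k],-1,1,-1)
        out.append((round(float(x)),round(float(y)),round(w),round(hh),round((a+90)%180-90,1),"hue",int(np.median(H[(mm>0)&(S>85)])),"px",k.reshape(-1,2).mean(0).round().tolist()))
    return out
E
python3 -c "
from h import *
im,c=cap('wrist'); save(im,'w3.png'); np.save('w3.npy',im)
print(*tins(im,c),sep='\n')"
```

```text
time_s: 6.85
tcp_pos: [0.3613, 0.2883, 0.3013]
ee_rot: [[1.0, -0.006, -0.001], [-0.006, -1.0, -0.001], [-0.001, 0.001, -1.0]]
wrist_force: [-0.3, -0.6, 0.2]
gripper_width: 1.0
gripper_force: 0.0
(206, 551, 100, 43, -13.6, 'hue', 18, 'px', [88.0, 262.0])
(262, 476, 83, 13, 90.0, 'hue', 14, 'px', [129.0, 230.0])
(285, 327, 147, 50, 89.8, 'hue', 14, 'px', [231.0, 216.0])
(292, 649, 64, 39, 89.8, 'hue', 13, 'px', [15.0, 210.0])
(212, 90, 481, 215, 89.6, 'hue', 18, 'px', [390.0, 278.0])
(389, -40, 94, 42, -59.4, 'hue', 86, 'px', [484.0, 144.0])
(414, 300, 71, 26, 1.7, 'hue', 39, 'px', [245.0, 126.0])
(428, 376, 83, 51, -0.7, 'hue', 4, 'px', [189.0, 116.0])
(423, 212, 101, 44, 3.3, 'hue', 38, 'px', [308.0, 117.0])
(470, 589, 94, 89, 78.4, 'hue', 11, 'px', [24.0, 86.0])
(550, 488, 29, 25, 11.1, 'hue', 12, 'px', [98.0, 21.0])
(517, -16, 117, 101, 2.0, 'hue', 15, 'px', [482.0, 48.0])
(544, 222, 58, 45, 10.3, 'hue', 29, 'px', [305.0, 25.0])
(545, 303, 52, 27, -0.4, 'hue', 42, 'px', [243.0, 21.0])
```

View pics/w3.png

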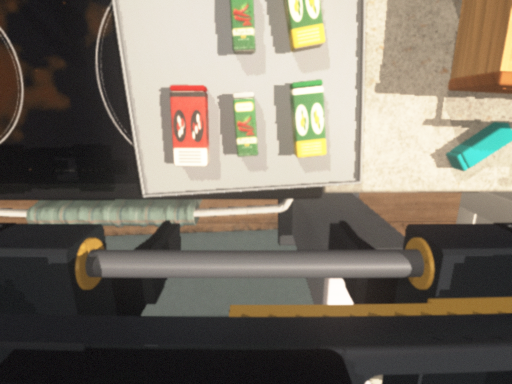

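The wrist picture shows red at (189,126), small_near at (245,125), green_near at (308,119), small_far at (243,25) and green_far at (306,22). The last two are cut off at the top.

```bash
python3 -c "
from h import *
c=optics.get_calibration('wrist')
for n,q,z in (('red',[[170,86],[208,86],[208,165],[173,165]],.042),('small',[[234,94],[255,94],[258,156],[236,156]],.041),('green',[[292,83],[323,82],[327,156],[297,157]],.044)):
    P=onz(c,q,z)[:,:2]; print(n,P.mean(0).round(4),P.round(3).tolist())
plan((.416,.376,.12,0),(.416,.376,.026,0))"
```

```text
red [0.4143 0.3765] [[0.468, 0.4], [0.468, 0.349], [0.361, 0.353], [0.361, 0.404]]
small [0.415 0.299] [[0.457, 0.314], [0.457, 0.286], [0.373, 0.282], [0.373, 0.313]]
green [0.4219 0.2111] [[0.471, 0.237], [0.472, 0.196], [0.373, 0.185], [0.372, 0.227]]
[0.181, -0.293, 0.605, -0.001] x 3
[0.181, -0.293, 0.605, -0.001] x 3
[0.182, -0.293, 0.605, -0.001] x 3
[0.0, -0.0, 0.94, -0.0] x 3
```

```bash
P="python3 -m pendant"
$P '[[[0.27,-0.44,0.9,0.017],[0.27,-0.44,0.9,0.017],[0.27,-0.44,0.9,0.017]]]' 0.25 >/dev/null
$P '[[[0.27,-0.44,0.9,0],[0.27,-0.44,0.9,0],[0.27,-0.44,0.9,0]]]' >/dev/null
$P '[[[0,0,0.5,0],[0,0,0.94,0],[0,0,0.94,0],[0,0,0.94,0]]]' 
$P '[[[0,0,0,0],[0,0,0,0],[0,0,0,0],[0,0,0,0]]]' 1
$P '[[[0,0,-0.5,0],[0,0,-1,0],[0,0,-1,0]]]' 
python3 -c "
from h import *
t=world(0.0,.086);print(t)
plan((.416,.376,.22,-2),(t[0],t[1],.22,-2.1),(t[0],t[1],.05,-2.1))"
```

```text
time_s: 7.9
tcp_pos: [0.4174, 0.377, 0.03]
ee_rot: [[0.999, -0.033, 0.002], [-0.033, -0.999, 0.001], [0.002, -0.001, -1.0]]
wrist_force: [-0.3, 1.2, 0.6]
gripper_width: 0.752
gripper_force: 0.0
time_s: 8.3
tcp_pos: [0.4172, 0.3779, 0.0302]
ee_rot: [[0.999, -0.032, 0.002], [-0.032, -0.999, 0.003], [0.002, -0.003, -1.0]]
wrist_force: [-1.3, -0.8, 7.0]
gripper_width: 0.548
gripper_force: 30.0
time_s: 8.6
tcp_pos: [0.4196, 0.3807, 0.1359]
ee_rot: [[0.999, -0.031, 0.01], [-0.031, -0.999, 0.012], [0.01, -0.013, -1.0]]
wrist_force: [0.2, 1.2, -0.9]
gripper_width: 0.546
gripper_force: 30.0
[ 0.54815136 -0.05625776]
[-0.035, 0.048, -0.841, 0.002] x 3
[0.294, 0.855, -0.0, 0.0] x 3
[0.295, 0.855, -0.0, 0.0] x 3
[0.295, 0.855, -0.0, 0.0] x 3
[0.295, 0.854, -0.0, 0.0] x 3
[0.296, 0.854, -0.0, 0.0] x 3
[0.0, -0.0, 0.85, -0.0] x 3
[0.0, -0.0, 0.85, -0.0] x 3
```

```bash
P="python3 -m pendant"
$P '[[[0.29,0.85,-0.5,0],[0.29,0.85,-0.5,0],[0.29,0.85,-0.5,0]]]' >/dev/null
$P '[[[0.29,0.85,0,0],[0.29,0.85,0,0],[0.29,0.85,0,0]]]' >/dev/null
$P '[[[0.29,0.85,0,0],[0.29,0.85,0,0],[0.29,0.85,0,0]]]' >/dev/null
$P '[[[0.29,0.85,0,0],[0.29,0.85,0,0],[0.29,0.85,0,0]]]'
$P '[[[0.27,0.87,0,0],[0.27,0.87,0,0],[0.27,0.87,0,0],[0.27,0.87,0,0]]]'
python3 -c "
from h import *
t=world(0.002,.086);print(t)
plan((t[0],t[1],.12,-2.1),(t[0],t[1],.049,-2.1))"
```

```text
time_s: 9.8
tcp_pos: [0.5216, 0.0308, 0.1773]
ee_rot: [[0.999, -0.037, -0.001], [-0.037, -0.999, -0.0], [-0.001, 0.001, -1.0]]
wrist_force: [-0.1, 0.6, -1.7]
gripper_width: 0.551
gripper_force: 30.0
time_s: 10.2
tcp_pos: [0.5452, -0.0545, 0.1773]
ee_rot: [[0.999, -0.034, -0.001], [-0.034, -0.999, 0.0], [-0.001, -0.0, -1.0]]
wrist_force: [0.1, 0.8, -0.6]
gripper_width: 0.548
gripper_force: 30.0
[ 0.55015002 -0.05633105]
[0.05, 0.017, 0.573, 0.001] x 3
[0.0, -0.0, 0.71, -0.0] x 3
```

```bash
P="python3 -m pendant"
$P '[[[0.05,0.017,0.57,0],[0.05,0.017,0.57,0],[0.05,0.017,0.57,0]]]' >/dev/null
$P '[[[0,0,0.4,0],[0,0,0.6,0],[0,0,0.7,0],[0,0,0.7,0]]]' 
$P '[[[0,0,0,0],[0,0,0,0],[0,0,0,0]]]' 0.3
$P '[[[0,0,-0.5,0],[0,0,-1,0],[0,0,-1,0]]]' 
python3 -c "
from h import *
plan((.55,-.056,.18,-2.1),(.422,.211,.18,6),(.422,.211,.12,6),(.422,.211,.03,6))"
```

```text
time_s: 10.9
tcp_pos: [0.5597, -0.0552, 0.0585]
ee_rot: [[0.999, -0.027, 0.02], [-0.027, -1.0, -0.0], [0.02, -0.0, -1.0]]
wrist_force: [5.8, -2.0, 11.9]
gripper_width: 0.549
gripper_force: 30.0
time_s: 11.2
tcp_pos: [0.5503, -0.0561, 0.0516]
ee_rot: [[0.999, -0.032, 0.0], [-0.032, -0.999, 0.0], [0.0, -0.0, -1.0]]
wrist_force: [0.7, 0.2, 0.3]
gripper_width: 0.682
gripper_force: 0.0
time_s: 11.5
tcp_pos: [0.5549, -0.0563, 0.1583]
ee_rot: [[0.999, -0.031, 0.015], [-0.031, -1.0, 0.0], [0.015, -0.001, -1.0]]
wrist_force: [1.1, 0.3, 0.1]
gripper_width: 0.699
gripper_force: 0.0
[-0.049, -0.001, -0.217, 0.003] x 2
[-0.459, -0.874, -0.0, -0.024] x 3
[-0.417, -0.894, -0.0, -0.024] x 3
[-0.375, -0.913, -0.0, -0.024] x 3
[0.0, 0.0, 0.6, -0.0] x 3
[0.0, 0.0, 0.9, -0.0] x 3
```

```bash
P="python3 -m pendant"
$P '[[[-0.48,-0.87,-0.2,-0.024],[-0.48,-0.87,-0.2,-0.024],[-0.48,-0.87,-0.2,-0.024]]]' >/dev/null
$P '[[[-0.43,-0.89,0,-0.024],[-0.43,-0.89,0,-0.024],[-0.43,-0.89,0,-0.024]]]' >/dev/null
$P '[[[-0.375,-0.91,0,-0.024],[-0.375,-0.91,0,-0.024],[-0.375,-0.91,0,-0.024]]]'
python3 -c "
from h import *
im,c=cap('top');np.save('top2.npy',im)
im2,c2=cap('scene')
a=cv2.resize(im[150:220,220:350],None,fx=4,fy=4,interpolation=cv2.INTER_CUBIC)
b=cv2.resize(im2[140:225,180:310],None,fx=4,fy=4,interpolation=cv2.INTER_CUBIC)[:310]
save(np.vstack([a,b]),'c3.png')
plan((.422,.211,.12,6),(.422,.211,.03,6))"
```

```text
time_s: 12.4
tcp_pos: [0.4166, 0.212, 0.171]
ee_rot: [[0.993, 0.117, 0.001], [0.117, -0.993, 0.001], [0.001, -0.001, -1.0]]
wrist_force: [0.8, -0.7, 1.0]
gripper_width: 0.703
gripper_force: 0.0
[0.049, -0.014, 0.507, 0.004] x 3
[0.0, 0.0, 0.9, -0.0] x 3
```

View pics/c3.png

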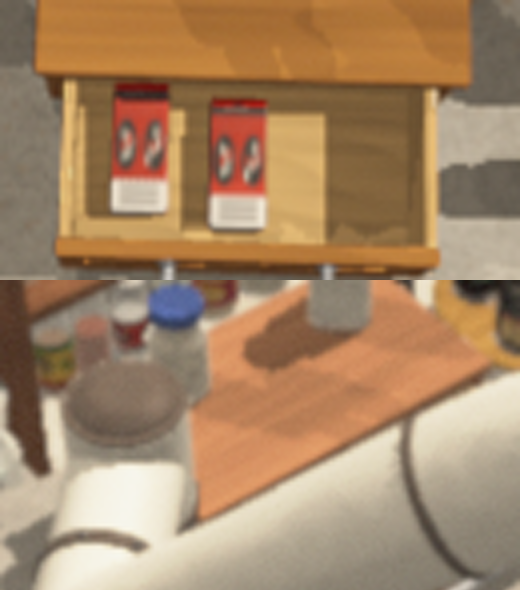

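The drawer shows red_a on the left at px (255,187) and drawer_tin in the middle at (279,191). Red_a ended about 1 cm further back than planned.

```bash
python3 -c "
from h import *
c=optics.get_calibration('top')
for q in ([[112,84],[168,86],[167,214],[110,212]],[[211,98],[267,100],[267,230],[209,228]]):
    p=onz(c,np.array(q)/4+[220,150],.059); print(chest(p).round(3).tolist(),chest(p).mean(0).round(4))"
P="python3 -m pendant"
$P '[[[0.05,-0.01,0.5,0],[0.05,-0.01,0.5,0],[0.05,-0.01,0.5,0]]]' 0.3 >/dev/null
$P '[[[0,0,0.5,0],[0,0,0.9,0],[0,0,0.9,0],[0,0,0.9,0]]]'
$P '[[[0,0,0,0],[0,0,0,0],[0,0,0,0],[0,0,0,0]]]' 1
$P '[[[0,0,-0.5,0],[0,0,-1,0],[0,0,-1,0],[0,0,-1,0]]]' 
python3 -c "
from h import *
t=world(-0.002,-.086);print(t)
plan((t[0],t[1],.18,-2.1),(t[0],t[1],.05,-2.1))"
```

```text
[[0.064, 0.114], [0.064, 0.067], [-0.044, 0.064], [-0.045, 0.111]] [0.0099 0.0891]
[[0.055, 0.03], [0.056, -0.017], [-0.055, -0.019], [-0.055, 0.029]] [0.0004 0.0057]
time_s: 13.2
tcp_pos: [0.4239, 0.2106, 0.0325]
ee_rot: [[0.994, 0.111, 0.002], [0.111, -0.994, 0.001], [0.002, -0.001, -1.0]]
wrist_force: [-0.2, 0.1, 0.1]
gripper_width: 0.702
gripper_force: 0.0
time_s: 13.6
tcp_pos: [0.4233, 0.211, 0.0325]
ee_rot: [[0.994, 0.111, 0.002], [0.111, -0.994, 0.002], [0.003, -0.002, -1.0]]
wrist_force: [-0.8, -0.7, 7.5]
gripper_width: 0.487
gripper_force: 30.0
time_s: 14.0
tcp_pos: [0.4226, 0.2107, 0.1323]
ee_rot: [[0.994, 0.111, 0.002], [0.111, -0.994, 0.003], [0.002, -0.003, -1.0]]
wrist_force: [-0.1, -0.0, -1.9]
gripper_width: 0.49
gripper_force: 30.0
[ 0.53984998 -0.22806895]
[0.136, 0.898, -0.095, 0.015] x 3
[0.162, 0.894, -0.095, 0.015] x 3
[0.189, 0.889, -0.095, 0.015] x 3
[0.215, 0.883, -0.095, 0.015] x 3
[0.241, 0.876, -0.095, 0.015] x 3
[0.0, -0.0, 0.65, -0.0] x 3
[0.0, -0.0, 0.65, -0.0] x 3
```

```bash
P="python3 -m pendant"
$P '[[[0.13,0.9,-0.25,0.015],[0.13,0.9,-0.25,0.015],[0.13,0.9,-0.25,0.015]]]' >/dev/null
$P '[[[0.16,0.89,-0.2,0.015],[0.16,0.89,-0.2,0.015],[0.16,0.89,-0.2,0.015]]]' >/dev/null
$P '[[[0.19,0.89,0,0.015],[0.19,0.89,0,0.015],[0.19,0.89,0,0.015]]]' >/dev/null
$P '[[[0.21,0.88,0,0.015],[0.21,0.88,0,0.015],[0.21,0.88,0,0.015]]]' >/dev/null
$P '[[[0.21,0.88,0,0.015],[0.21,0.88,0,0.015],[0.21,0.88,0,0.015],[0.21,0.88,0,0.015],[0.21,0.88,0,0.015]]]'
python3 -c "
from h import *
t=world(-0.004,-.086);print(t)
plan((t[0],t[1],.12,-2.1),(t[0],t[1],.051,-2.1))"
```

```text
time_s: 15.7
tcp_pos: [0.5346, -0.2273, 0.175]
ee_rot: [[0.999, -0.038, -0.002], [-0.038, -0.999, 0.001], [-0.002, -0.001, -1.0]]
wrist_force: [-0.1, -0.7, -0.8]
gripper_width: 0.49
gripper_force: 30.0
[ 0.53785133 -0.22799567]
[0.033, 0.006, 0.55, -0.0] x 3
[0.0, -0.0, 0.69, -0.0] x 3
```

```bash
P="python3 -m pendant"
$P '[[[0.033,0.006,0.4,0],[0.033,0.006,0.55,0],[0.033,0.006,0.55,0],[0.033,0.006,0.55,0]]]' 
$P '[[[0,0,0.15,0],[0,0,0.3,0],[0,0,0.4,0],[0,0,0.4,0]]]' 
$P '[[[0,0,0.1,0],[0,0,0.15,0],[0,0,0.15,0]]]'
$P '[[[0,0,0.07,0],[0,0,0.14,0],[0,0,0.14,0]]]'
```

```text
time_s: 16.1
tcp_pos: [0.5389, -0.2286, 0.1215]
ee_rot: [[0.999, -0.037, 0.0], [-0.037, -0.999, -0.0], [0.0, 0.0, -1.0]]
wrist_force: [0.2, -0.4, -0.5]
gripper_width: 0.492
gripper_force: 30.0
time_s: 16.5
tcp_pos: [0.5381, -0.2291, 0.0807]
ee_rot: [[0.999, -0.038, -0.001], [-0.038, -0.999, 0.0], [-0.001, -0.0, -1.0]]
wrist_force: [-0.3, -0.7, -0.3]
gripper_width: 0.489
gripper_force: 30.0
time_s: 16.8
tcp_pos: [0.538, -0.2294, 0.0653]
ee_rot: [[0.999, -0.039, -0.001], [-0.039, -0.999, 0.0], [-0.001, -0.0, -1.0]]
wrist_force: [-1.2, -0.5, -1.3]
gripper_width: 0.493
gripper_force: 30.0
time_s: 17.1
tcp_pos: [0.5375, -0.2293, 0.0507]
ee_rot: [[0.999, -0.039, -0.002], [-0.039, -0.999, 0.001], [-0.003, -0.001, -1.0]]
wrist_force: [-0.2, 0.2, -1.1]
gripper_width: 0.491
gripper_force: 30.0
```

```bash
P="python3 -m pendant"
$P '[[[0,0,0,0],[0,0,0,0],[0,0,0,0]]]' 0.35
$P '[[[0,0,-0.5,0],[0,0,-1,0],[0,0,-1,0],[0,0,-1,0]]]' 
python3 -c "
from h import *
plan((.47,-.05,.18,0),(.415,.299,.18,1.5),(.415,.299,.12,1.5),(.415,.299,.028,1.5))"
```

```text
time_s: 17.4
tcp_pos: [0.5388, -0.2296, 0.0524]
ee_rot: [[0.999, -0.039, 0.001], [-0.039, -0.999, -0.0], [0.001, 0.0, -1.0]]
wrist_force: [0.5, -0.7, -0.2]
gripper_width: 0.626
gripper_force: 0.0
time_s: 17.8
tcp_pos: [0.5393, -0.2295, 0.1539]
ee_rot: [[0.999, -0.039, 0.004], [-0.039, -0.999, -0.0], [0.004, 0.0, -1.0]]
wrist_force: [0.7, -0.3, -0.7]
gripper_width: 0.645
gripper_force: 0.0
[-0.381, -0.883, -0.13, -0.01] x 3
[-0.364, -0.891, -0.13, -0.01] x 3
[-0.137, -0.872, -0.0, -0.003] x 3
[-0.132, -0.873, -0.0, -0.003] x 3
[-0.126, -0.874, -0.0, -0.003] x 3
[-0.12, -0.875, -0.0, -0.003] x 3
[0.0, 0.0, 0.6, -0.0] x 3
[0.0, 0.0, 0.92, -0.0] x 3
```

Before grasping I'll check from above the pan in case anything has been knocked.

```bash
P="python3 -m pendant"
$P '[[[-0.38,-0.88,-0.2,-0.01],[-0.38,-0.88,-0.2,-0.01],[-0.38,-0.88,-0.2,-0.01]]]' 0.45 >/dev/null
$P '[[[-0.36,-0.89,-0.1,-0.01],[-0.36,-0.89,-0.1,-0.01],[-0.36,-0.89,-0.1,-0.01]]]' >/dev/null
$P '[[[-0.14,-0.87,0,-0.003],[-0.14,-0.87,0,-0.003],[-0.14,-0.87,0,-0.003]]]' >/dev/null
$P '[[[-0.13,-0.87,0,-0.003],[-0.13,-0.87,0,-0.003],[-0.13,-0.87,0,-0.003]]]' >/dev/null
$P '[[[-0.13,-0.87,0,-0.003],[-0.13,-0.87,0,-0.003],[-0.13,-0.87,0,-0.003]]]' >/dev/null
$P '[[[-0.12,-0.875,0,-0.003],[-0.12,-0.875,0,-0.003],[-0.12,-0.875,0,-0.003],[-0.12,-0.875,0,-0.003]]]'
python3 -c "
from h import *
im,c=cap('top'); im2,c2=cap('wrist'); np.save('w4.npy',im2)
a=cv2.resize(im[145:265,95:355],None,fx=3,fy=3,interpolation=cv2.INTER_CUBIC)
save(np.vstack([a,np.pad(im2[:230],((0,0),(0,268),(0,0)))]),'c4.png')
print([t for t in tins(im2,c2) if t[0]>350 and 150<t[1]<450])
plan((.415,.299,.12,1.5),(.415,.299,.028,1.5))"
```

```text
time_s: 19.7
tcp_pos: [0.4141, 0.2965, 0.1808]
ee_rot: [[1.0, 0.025, -0.002], [0.025, -1.0, -0.002], [-0.002, 0.002, -1.0]]
wrist_force: [0.7, -0.2, -0.0]
gripper_width: 0.554
gripper_force: 0.0
[(414, 300, 72, 27, 4.0, 'hue', 46, 'px', [250.0, 182.0]), (552, 223, 73, 47, 6.1, 'hue', 28, 'px', [333.0, 38.0]), (571, 299, 28, 26, 2.0, 'hue', 49, 'px', [255.0, 15.0])]
[0.009, -0.032, 0.613, -0.001] x 3
[0.0, 0.0, 0.92, -0.0] x 3
```

View pics/c4.png

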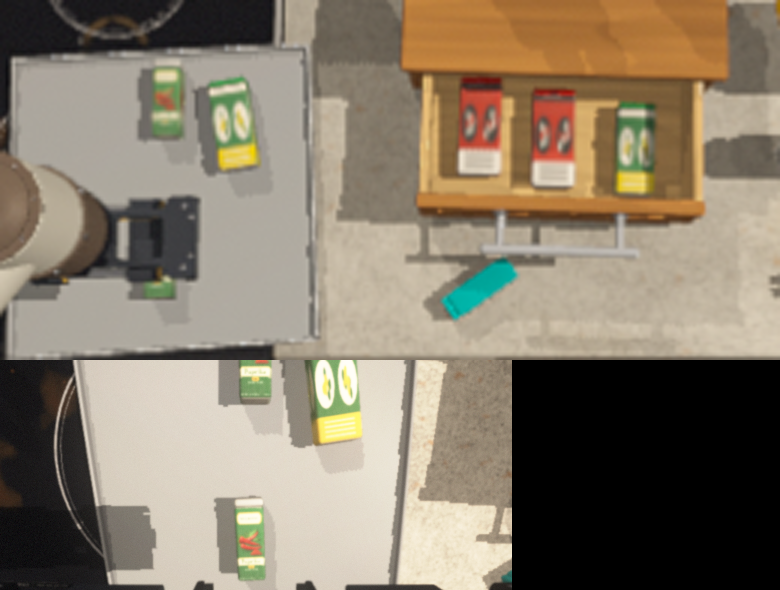

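The near small tin is where I expected it, at wrist px (250,182). The far small tin has been knocked about 35 mm further back, to top px (151,179), so I'll measure it again later. The drawer holds red, red and green, all flat and clear of each other.

```bash
P="python3 -m pendant"
$P '[[[0.01,-0.03,0.61,0],[0.01,-0.03,0.61,0],[0.01,-0.03,0.61,0]]]' >/dev/null
$P '[[[0,0,0.5,0],[0,0,0.9,0],[0,0,0.9,0],[0,0,0.9,0]]]'
$P '[[[0,0,0,0],[0,0,0,0],[0,0,0,0],[0,0,0,0]]]' 1
$P '[[[0,0,-0.5,0],[0,0,-1,0],[0,0,-1,0],[0,0,-1,0]]]' 
python3 -c "
from h import *
t=world(0.0,.087);print(t)
plan((t[0],t[1],.18,-2.1))"
```

```text
time_s: 20.5
tcp_pos: [0.4161, 0.3012, 0.0325]
ee_rot: [[1.0, 0.026, 0.002], [0.026, -1.0, 0.001], [0.002, -0.001, -1.0]]
wrist_force: [0.2, 0.3, 0.2]
gripper_width: 0.552
gripper_force: 0.0
time_s: 20.9
tcp_pos: [0.4156, 0.3012, 0.0326]
ee_rot: [[1.0, 0.026, 0.002], [0.026, -1.0, 0.002], [0.002, -0.002, -1.0]]
wrist_force: [-1.2, -1.5, 7.2]
gripper_width: 0.339
gripper_force: 29.8
time_s: 21.3
tcp_pos: [0.415, 0.301, 0.1323]
ee_rot: [[1.0, 0.025, 0.002], [0.025, -1.0, 0.003], [0.002, -0.003, -1.0]]
wrist_force: [-0.6, -0.7, -1.7]
gripper_width: 0.34
gripper_force: 29.8
[ 0.548188   -0.05525843]
[0.311, 0.899, -0.119, 0.008] x 3
[0.325, 0.894, -0.119, 0.008] x 3
[0.338, 0.889, -0.119, 0.008] x 3
[0.352, 0.883, -0.119, 0.008] x 3
```

```bash
P="python3 -m pendant"
$P '[[[0.32,0.9,-0.25,0.008],[0.32,0.9,-0.25,0.008],[0.32,0.9,-0.25,0.008]]]' >/dev/null
$P '[[[0.33,0.89,-0.2,0.008],[0.33,0.89,-0.2,0.008],[0.33,0.89,-0.2,0.008]]]' >/dev/null
$P '[[[0.35,0.89,0,0.008],[0.35,0.89,0,0.008],[0.35,0.89,0,0.008]]]' >/dev/null
$P '[[[0.36,0.88,0,0.008],[0.36,0.88,0,0.008],[0.36,0.88,0,0.008],[0.36,0.88,0,0.008]]]'
python3 -c "
from h import *
t=world(0.005,.088);print(t)
plan((t[0],t[1],.11,-2.1),(t[0],t[1],.084,-2.1))"
```

```text
time_s: 22.6
tcp_pos: [0.5505, -0.0553, 0.174]
ee_rot: [[0.999, -0.04, -0.004], [-0.04, -0.999, 0.0], [-0.004, -0.0, -1.0]]
wrist_force: [-0.6, 0.3, -1.3]
gripper_width: 0.341
gripper_force: 29.8
[ 0.55322129 -0.05444232]
[0.027, -0.009, 0.64, -0.002] x 3
[0.0, -0.0, 0.26, -0.0] x 2
```

```bash
P="python3 -m pendant"
$P '[[[0.027,-0.009,0.4,0],[0.027,-0.009,0.64,0],[0.027,-0.009,0.64,0],[0.027,-0.009,0.64,0]]]' 
$P '[[[0,0,0.1,0],[0,0,0.2,0],[0,0,0.26,0],[0,0,0.26,0]]]'
$P '[[[0,0,0,0],[0,0,0,0],[0,0,0,0]]]' 0.48
$P '[[[0,0,-0.5,0],[0,0,-0.9,0],[0,0,-0.9,0],[0,0,-0.9,0]]]' 
python3 -c "
from h import *
plan((.44,.22,.24,0))"
```

```text
time_s: 23.0
tcp_pos: [0.5541, -0.0533, 0.112]
ee_rot: [[0.999, -0.036, -0.001], [-0.036, -0.999, -0.001], [-0.001, 0.001, -1.0]]
wrist_force: [0.9, 1.0, -0.7]
gripper_width: 0.334
gripper_force: 29.8
time_s: 23.4
tcp_pos: [0.5533, -0.0546, 0.085]
ee_rot: [[0.999, -0.039, -0.002], [-0.039, -0.999, -0.0], [-0.002, 0.0, -1.0]]
wrist_force: [-0.3, -0.5, -0.6]
gripper_width: 0.341
gripper_force: 29.8
time_s: 23.7
tcp_pos: [0.5546, -0.0546, 0.0866]
ee_rot: [[0.999, -0.039, 0.001], [-0.039, -0.999, 0.0], [0.001, -0.0, -1.0]]
wrist_force: [0.2, 0.1, 0.0]
gripper_width: 0.494
gripper_force: 0.0
time_s: 24.1
tcp_pos: [0.5546, -0.0544, 0.1774]
ee_rot: [[0.999, -0.039, 0.003], [-0.039, -0.999, 0.001], [0.003, -0.001, -1.0]]
wrist_force: [-0.8, -1.2, -1.1]
gripper_width: 0.518
gripper_force: 0.0
[-0.313, -0.674, -0.156, -0.005] x 3
[-0.307, -0.677, -0.156, -0.005] x 3
[-0.3, -0.68, -0.156, -0.005] x 3
[-0.293, -0.683, -0.156, -0.005] x 3
```

```bash
P="python3 -m pendant"
$P '[[[-0.3,-0.74,-0.2,-0.005],[-0.3,-0.74,-0.2,-0.005],[-0.3,-0.74,-0.2,-0.005]]]' >/dev/null
$P '[[[-0.3,-0.75,-0.15,-0.005],[-0.3,-0.75,-0.15,-0.005],[-0.3,-0.75,-0.15,-0.005]]]' >/dev/null
$P '[[[-0.3,-0.75,-0.15,-0.005],[-0.3,-0.75,-0.15,-0.005],[-0.3,-0.75,-0.15,-0.005]]]' >/dev/null
$P '[[[-0.3,-0.75,-0.15,-0.005],[-0.3,-0.75,-0.15,-0.005],[-0.3,-0.75,-0.15,-0.005],[-0.3,-0.75,-0.15,-0.005]]]'
python3 -c "
from h import *
im,c=cap('top'); im2,c2=cap('wrist'); np.save('w5.npy',im2)
print([t for t in tins(im2,c2) if t[0]>350 and 150<t[1]<450])
a=cv2.resize(im[150:225,225:345],None,fx=3,fy=3,interpolation=cv2.INTER_CUBIC)
save(np.vstack([im2[:240],np.pad(a,((0,0),(0,152),(0,0)))]),'c5.png')"
```

```text
time_s: 25.4
tcp_pos: [0.4411, 0.2464, 0.2397]
ee_rot: [[1.0, 0.001, -0.002], [0.001, -1.0, -0.002], [-0.002, 0.002, -1.0]]
wrist_force: [-0.6, 0.3, -0.5]
gripper_width: 0.521
gripper_force: 0.0
[(567, 224, 100, 43, 10.3, 'hue', 48, 'px', [272.0, 60.0]), (594, 297, 73, 29, 0.6, 'hue', 46, 'px', [207.0, 35.0])]
```

View pics/c5.png

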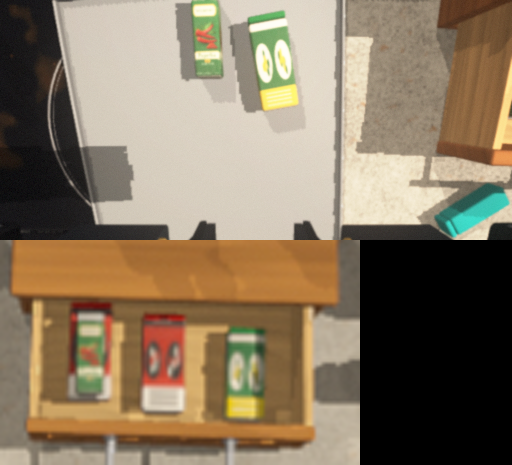

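Green_far is at wrist px (272,60) and small_far at (207,38). The first small tin lies squarely on red_a. Next is green_far.

```bash
python3 -c "
from h import *
plan((.567,.2235,.12,9.5),(.567,.2235,.03,9.5))"
```

```text
[0.628, 0.111, 0.6, -0.042] x 3
[0.617, 0.163, 0.6, -0.042] x 3
[0.0, 0.0, 0.9, -0.0] x 3
```

```bash
P="python3 -m pendant"
$P '[[[0.63,0.11,0.6,-0.042],[0.63,0.11,0.6,-0.042],[0.63,0.11,0.6,-0.042]]]' 0.28 >/dev/null
$P '[[[0.62,0.16,0.6,-0.042],[0.62,0.16,0.6,-0.042],[0.62,0.16,0.6,-0.042],[0.62,0.16,0.6,-0.042]]]'
$P '[[[0,0,0.5,0],[0,0,0.87,0],[0,0,0.87,0],[0,0,0.87,0]]]'
$P '[[[0,0,0,0],[0,0,0,0],[0,0,0,0],[0,0,0,0]]]' 1
$P '[[[0,0,-0.5,0],[0,0,-1,0],[0,0,-1,0],[0,0,-1,0]]]' 
python3 -c "
from h import *
t=world(-.004,-.086);print(t)
plan((.5,.1,.18,3),(t[0],t[1],.18,-2.1))"
```

```text
time_s: 26.2
tcp_pos: [0.5674, 0.2243, 0.1203]
ee_rot: [[0.986, 0.166, -0.002], [0.166, -0.986, -0.001], [-0.002, 0.001, -1.0]]
wrist_force: [0.2, 0.5, 0.8]
gripper_width: 0.724
gripper_force: 0.0
time_s: 26.6
tcp_pos: [0.568, 0.2262, 0.0359]
ee_rot: [[0.985, 0.17, 0.002], [0.17, -0.985, 0.001], [0.002, -0.0, -1.0]]
wrist_force: [-0.7, 0.5, 0.7]
gripper_width: 0.724
gripper_force: 0.0
time_s: 27.0
tcp_pos: [0.568, 0.226, 0.0355]
ee_rot: [[0.986, 0.169, 0.002], [0.169, -0.986, 0.001], [0.002, -0.001, -1.0]]
wrist_force: [-1.8, -0.2, 5.8]
gripper_width: 0.486
gripper_force: 30.0
time_s: 27.4
tcp_pos: [0.5677, 0.2261, 0.1356]
ee_rot: [[0.986, 0.168, 0.002], [0.168, -0.986, 0.003], [0.003, -0.002, -1.0]]
wrist_force: [-1.1, -0.0, -1.9]
gripper_width: 0.489
gripper_force: 30.0
[ 0.53785133 -0.22799567]
[-0.44, 0.564, -0.222, 0.029] x 3
[-0.406, 0.589, -0.222, 0.029] x 3
[0.052, 0.824, -0.0, 0.011] x 3
[0.07, 0.822, -0.0, 0.011] x 3
[0.088, 0.821, -0.0, 0.011] x 3
[0.106, 0.819, -0.0, 0.011] x 3
```

```bash
P="python3 -m pendant"
$P '[[[-0.44,0.56,-0.25,0.029],[-0.44,0.56,-0.25,0.029],[-0.44,0.56,-0.25,0.029]]]' >/dev/null
$P '[[[-0.41,0.59,-0.25,0.029],[-0.41,0.59,-0.25,0.029],[-0.41,0.59,-0.25,0.029]]]' >/dev/null
$P '[[[0.05,0.82,0,0.011],[0.05,0.82,0,0.011],[0.05,0.82,0,0.011]]]' >/dev/null
$P '[[[0.07,0.82,0,0.011],[0.07,0.82,0,0.011],[0.07,0.82,0,0.011]]]' >/dev/null
$P '[[[0.09,0.82,0,0.011],[0.09,0.82,0,0.011],[0.09,0.82,0,0.011]]]' >/dev/null
$P '[[[0.1,0.82,0,0.011],[0.1,0.82,0,0.011],[0.1,0.82,0,0.011],[0.1,0.82,0,0.011]]]'
python3 -c "
from h import *
plan((.538,-.2295,.115,-2.1),(.538,-.2295,.089,-2.1))"
```

```text
time_s: 29.3
tcp_pos: [0.537, -0.2267, 0.1826]
ee_rot: [[0.999, -0.035, -0.002], [-0.035, -0.999, 0.001], [-0.002, -0.001, -1.0]]
wrist_force: [-0.9, 0.4, -1.0]
gripper_width: 0.485
gripper_force: 30.0
[0.011, 0.027, 0.676, 0.001] x 3
[0.0, -0.0, 0.26, -0.0] x 2
```

```bash
P="python3 -m pendant"
$P '[[[0.011,0.027,0.4,0],[0.011,0.027,0.67,0],[0.011,0.027,0.67,0],[0.011,0.027,0.67,0]]]' 
$P '[[[0,0,0.1,0],[0,0,0.2,0],[0,0,0.27,0],[0,0,0.27,0]]]'
$P '[[[0,0,0,0],[0,0,0,0],[0,0,0,0]]]' 0.33
$P '[[[0,0,-0.5,0],[0,0,-0.9,0],[0,0,-0.9,0],[0,0,-0.9,0]]]' 
python3 -c "
from h import *
plan((.51,.05,.22,0),(.51,.29,.24,0))"
```

```text
time_s: 29.7
tcp_pos: [0.5385, -0.2292, 0.1173]
ee_rot: [[0.999, -0.032, -0.0], [-0.032, -0.999, -0.001], [-0.0, 0.001, -1.0]]
wrist_force: [0.2, -0.1, 0.3]
gripper_width: 0.484
gripper_force: 30.0
time_s: 30.1
tcp_pos: [0.537, -0.2301, 0.0888]
ee_rot: [[0.999, -0.035, -0.002], [-0.035, -0.999, 0.001], [-0.002, -0.001, -1.0]]
wrist_force: [-1.0, 0.4, -0.7]
gripper_width: 0.485
gripper_force: 30.0
time_s: 30.4
tcp_pos: [0.5384, -0.2305, 0.0906]
ee_rot: [[0.999, -0.035, 0.001], [-0.035, -0.999, -0.0], [0.001, 0.0, -1.0]]
wrist_force: [-0.6, -0.3, 0.7]
gripper_width: 0.644
gripper_force: 0.0
time_s: 30.8
tcp_pos: [0.5384, -0.2303, 0.1815]
ee_rot: [[0.999, -0.035, 0.004], [-0.035, -0.999, -0.0], [0.004, -0.0, -1.0]]
wrist_force: [0.1, 1.1, -0.2]
gripper_width: 0.67
gripper_force: 0.0
[-0.127, -0.93, -0.128, -0.006] x 3
[-0.117, -0.932, -0.128, -0.006] x 3
[-0.106, -0.933, -0.128, -0.006] x 3
[-0.0, -0.8, -0.067, -0.0] x 3
[-0.0, -0.8, -0.067, -0.0] x 3
[-0.0, -0.8, -0.067, -0.0] x 3
```

```bash
P="python3 -m pendant"
$P '[[[-0.13,-0.93,-0.13,-0.006],[-0.13,-0.93,-0.13,-0.006],[-0.13,-0.93,-0.13,-0.006]]]' 0.45 >/dev/null
$P '[[[-0.12,-0.93,-0.13,-0.006],[-0.12,-0.93,-0.13,-0.006],[-0.12,-0.93,-0.13,-0.006]]]' >/dev/null
$P '[[[-0.1,-0.93,-0.13,-0.006],[-0.1,-0.93,-0.13,-0.006],[-0.1,-0.93,-0.13,-0.006]]]' >/dev/null
$P '[[[0,-0.8,-0.07,0],[0,-0.8,-0.07,0],[0,-0.8,-0.07,0]]]' >/dev/null
$P '[[[0,-0.8,-0.07,0],[0,-0.8,-0.07,0],[0,-0.8,-0.07,0]]]' >/dev/null
$P '[[[0,-0.8,-0.07,0],[0,-0.8,-0.07,0],[0,-0.8,-0.07,0],[0,-0.8,-0.07,0]]]'
python3 -c "
from h import *
im,c=cap('top'); im2,c2=cap('wrist')
print([t for t in tins(im2,c2,z=.041) if t[0]>350 and 150<t[1]<450])
a=cv2.resize(im[150:225,225:345],None,fx=3,fy=3,interpolation=cv2.INTER_CUBIC)
save(np.vstack([im2[:240],np.pad(a,((0,0),(0,152),(0,0)))]),'c6.png')"
```

```text
time_s: 32.7
tcp_pos: [0.5088, 0.2881, 0.2386]
ee_rot: [[1.0, 0.001, -0.002], [0.001, -1.0, -0.002], [-0.002, 0.002, -1.0]]
wrist_force: [-0.5, -1.0, 0.3]
gripper_width: 0.549
gripper_force: 0.0
[(362, 198, 478, 123, 90.0, 'hue', 18, 'px', [321.0, 302.0]), (384, 421, 81, 24, -6.5, 'hue', 18, 'px', [154.0, 264.0]), (594, 300, 71, 27, 0.0, 'hue', 44, 'px', [244.0, 98.0])]
```

View pics/c6.png

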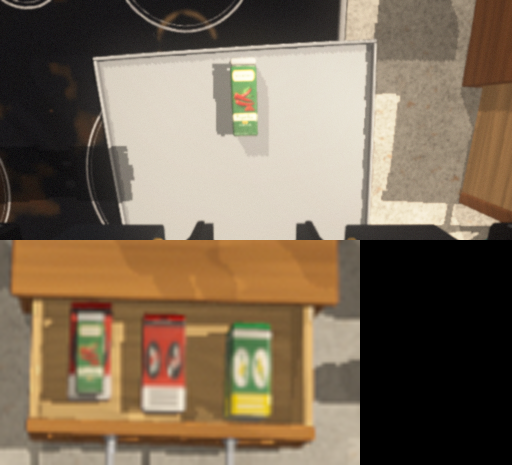

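Only small_far remains on the pan, at wrist px (244,98), with its near end at x≈.558. The greens are stacked flat.

```bash
P="python3 -m pendant"
python3 -c "
from h import *
plan((.6,.3,.12,0.5),(.6,.3,.028,.5))"
```

```text
[0.455, -0.062, 0.596, -0.002] x 3
[0.456, -0.06, 0.596, -0.002] x 3
[0.0, 0.0, 0.92, -0.0] x 3
```

```bash
P="python3 -m pendant"
$P '[[[0.455,-0.06,0.6,0],[0.455,-0.06,0.6,0],[0.455,-0.06,0.6,0]]]' >/dev/null
$P '[[[0.455,-0.06,0.6,0],[0.455,-0.06,0.6,0],[0.455,-0.06,0.6,0],[0.455,-0.06,0.6,0]]]' >/dev/null
$P '[[[0,0,0.5,0],[0,0,0.92,0],[0,0,0.92,0],[0,0,0.92,0]]]'
$P '[[[0,0,0,0],[0,0,0,0],[0,0,0,0],[0,0,0,0]]]' 1
$P '[[[0,0,-0.5,0],[0,0,-1,0],[0,0,-1,0],[0,0,-1,0]]]' 
python3 -c "
from h import *
t=world(-.002,.004);print(t)
plan((.52,.1,.18,0),(t[0],t[1],.18,-2.1))"
```

```text
time_s: 33.9
tcp_pos: [0.6007, 0.302, 0.0304]
ee_rot: [[1.0, 0.002, 0.003], [0.002, -1.0, 0.001], [0.003, -0.001, -1.0]]
wrist_force: [-0.5, 1.1, 0.6]
gripper_width: 0.549
gripper_force: 0.0
time_s: 34.3
tcp_pos: [0.6008, 0.3021, 0.0302]
ee_rot: [[1.0, 0.002, 0.003], [0.002, -1.0, 0.001], [0.003, -0.001, -1.0]]
wrist_force: [-1.1, -0.8, 6.3]
gripper_width: 0.34
gripper_force: 29.9
time_s: 34.7
tcp_pos: [0.6003, 0.3021, 0.1298]
ee_rot: [[1.0, 0.001, 0.002], [0.001, -1.0, 0.003], [0.002, -0.003, -1.0]]
wrist_force: [-0.7, -0.7, -1.3]
gripper_width: 0.34
gripper_force: 29.9
[ 0.54314792 -0.1381294 ]
[-0.268, 0.673, -0.167, 0.0] x 3
[-0.268, 0.674, -0.167, 0.0] x 3
[-0.268, 0.674, -0.167, 0.0] x 3
[0.077, 0.794, -0.0, 0.006] x 3
[0.087, 0.793, -0.0, 0.006] x 3
[0.097, 0.792, -0.0, 0.006] x 3
```

```bash
P="python3 -m pendant"
$P '[[[-0.27,0.67,-0.2,0],[-0.27,0.67,-0.2,0],[-0.27,0.67,-0.2,0]]]' >/dev/null
$P '[[[-0.27,0.67,-0.2,0],[-0.27,0.67,-0.2,0],[-0.27,0.67,-0.2,0]]]' >/dev/null
$P '[[[-0.27,0.67,-0.1,0],[-0.27,0.67,-0.1,0],[-0.27,0.67,-0.1,0]]]' >/dev/null
$P '[[[0.08,0.79,0,0.006],[0.08,0.79,0,0.006],[0.08,0.79,0,0.006]]]' >/dev/null
$P '[[[0.09,0.79,0,0.006],[0.09,0.79,0,0.006],[0.09,0.79,0,0.006]]]' >/dev/null
$P '[[[0.1,0.79,0,0.006],[0.1,0.79,0,0.006],[0.1,0.79,0,0.006],[0.1,0.79,0,0.006]]]'
python3 -c "
from h import *
t=world(-.002,.0045)
plan((t[0],t[1],.11,-2.1),(t[0],t[1],.0815,-2.1))"
```

```text
time_s: 36.6
tcp_pos: [0.5441, -0.1362, 0.1771]
ee_rot: [[0.999, -0.035, -0.001], [-0.035, -0.999, 0.0], [-0.001, -0.0, -1.0]]
wrist_force: [-0.3, 0.5, -1.1]
gripper_width: 0.341
gripper_force: 29.9
[-0.009, 0.014, 0.671, 0.001] x 3
[0.0, -0.0, 0.285, -0.0] x 2
```

```bash
P="python3 -m pendant"
$P '[[[0,0.014,0.4,0],[0,0.014,0.67,0],[0,0.014,0.67,0],[0,0.014,0.67,0]]]' 
$P '[[[0,0,0.1,0],[0,0,0.2,0],[0,0,0.29,0],[0,0,0.29,0]]]'
$P '[[[0,0,0,0],[0,0,0,0],[0,0,0,0]]]' 0.48
$P '[[[0,0,-0.5,0],[0,0,-0.9,0],[0,0,-0.9,0],[0,0,-0.9,0]]]' 
python3 -c "
from h import *
plan((.45,.05,.27,-40),(.36,-.02,.27,-92.1))"
```

```text
time_s: 37.0
tcp_pos: [0.5444, -0.1372, 0.1113]
ee_rot: [[0.999, -0.033, 0.0], [-0.033, -0.999, -0.001], [0.0, 0.001, -1.0]]
wrist_force: [0.2, -0.1, -0.9]
gripper_width: 0.337
gripper_force: 29.9
time_s: 37.4
tcp_pos: [0.5425, -0.1382, 0.0805]
ee_rot: [[0.999, -0.035, -0.003], [-0.035, -0.999, 0.0], [-0.003, -0.0, -1.0]]
wrist_force: [0.0, 0.1, -1.0]
gripper_width: 0.34
gripper_force: 29.9
time_s: 37.7
tcp_pos: [0.5441, -0.1383, 0.0826]
ee_rot: [[0.999, -0.035, 0.001], [-0.035, -0.999, -0.0], [0.001, 0.0, -1.0]]
wrist_force: [0.3, -1.1, 0.2]
gripper_width: 0.498
gripper_force: 0.0
time_s: 38.1
tcp_pos: [0.5441, -0.1382, 0.1735]
ee_rot: [[0.999, -0.035, 0.004], [-0.035, -0.999, 0.0], [0.004, -0.001, -1.0]]
wrist_force: [-0.3, 0.4, 0.4]
gripper_width: 0.524
gripper_force: 0.0
[-0.336, -0.616, -0.322, 0.111] x 3
[-0.462, -0.527, -0.322, 0.111] x 3
[-0.567, -0.413, -0.322, 0.111] x 3
[-0.12, 0.557, -0.0, 0.227] x 5
[0.137, 0.553, -0.0, 0.227] x 5
```

```bash
P="python3 -m pendant"
$P '[[[-0.33,-0.6,-0.4,0.11],[-0.33,-0.6,-0.4,0.11],[-0.33,-0.6,-0.4,0.11]]]' >/dev/null
$P '[[[-0.4,-0.3,-0.4,0.2],[-0.4,-0.3,-0.4,0.2],[-0.4,-0.3,-0.4,0.2],[-0.4,-0.3,-0.4,0.2]]]' >/dev/null
$P '[[[0,0,-0.2,0.45],[0,0,-0.2,0.45],[0,0,-0.2,0.45],[0,0,-0.2,0.45],[0,0,-0.2,0.45],[0,0,-0.2,0.45],[0,0,-0.2,0.45],[0,0,-0.2,0.45]]]' 0.65
python3 -c "
from h import *
im,c=cap('top'); im2,c2=cap('wrist')
a=cv2.resize(im[150:240,225:345],None,fx=3,fy=3,interpolation=cv2.INTER_CUBIC)
save(np.vstack([im2[:300],np.pad(a,((0,0),(0,152),(0,0)))]),'c7.png')
plan((.4175,-.138,.17,-92.1),(.4175,-.138,.085,-92.1))"
```

```text
time_s: 39.6
tcp_pos: [0.4814, -0.0384, 0.2709]
ee_rot: [[0.02, -1.0, -0.002], [-1.0, -0.02, -0.0], [0.0, 0.002, -1.0]]
wrist_force: [-0.4, 0.6, 0.3]
gripper_width: 0.351
gripper_force: 0.0
[0.493, 0.329, 0.507, 0.014] x 3
[0.502, 0.315, 0.507, 0.014] x 3
[-0.0, 0.0, 0.85, -0.0] x 3
```

View pics/c7.png

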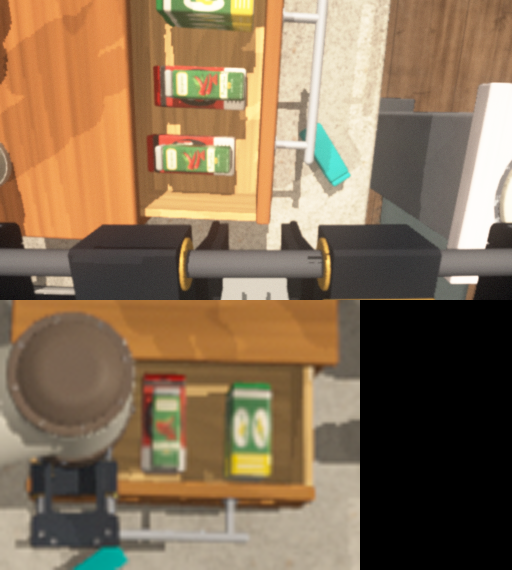

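All three stacks lie flat: wrist (200,88), (190,155) and (205,12). Next I grip the handle at (.4175,-.138) and push the drawer home.

```bash
P="python3 -m pendant"
$P '[[[0.49,0.33,0.4,0.014],[0.49,0.33,0.4,0.014],[0.49,0.33,0.4,0.014]]]' >/dev/null
$P '[[[0.5,0.315,0.5,0.014],[0.5,0.315,0.5,0.014],[0.5,0.315,0.5,0.014],[0.5,0.315,0.5,0.014]]]'
$P '[[[0,0,0.5,0],[0,0,0.95,0],[0,0,0.95,0],[0,0,0.95,0]]]'
$P '[[[0,0,0,0],[0,0,0,0],[0,0,0,0],[0,0,0,0]]]' 1
python3 -c "
from h import *
plan((.566,-.1435,.087,-92.1))"
```

```text
time_s: 40.4
tcp_pos: [0.4185, -0.1372, 0.1828]
ee_rot: [[-0.039, -0.999, 0.002], [-0.999, 0.039, -0.001], [0.001, -0.002, -1.0]]
wrist_force: [0.4, 0.5, -0.5]
gripper_width: 0.348
gripper_force: 0.0
time_s: 40.8
tcp_pos: [0.4193, -0.1368, 0.0882]
ee_rot: [[-0.037, -0.999, 0.001], [-0.999, 0.037, -0.001], [0.001, -0.001, -1.0]]
wrist_force: [-0.1, 0.2, 0.6]
gripper_width: 0.354
gripper_force: 0.0
time_s: 41.2
tcp_pos: [0.419, -0.1371, 0.0884]
ee_rot: [[-0.039, -0.999, 0.005], [-0.999, 0.039, -0.0], [-0.0, -0.005, -1.0]]
wrist_force: [0.7, 1.8, 4.8]
gripper_width: 0.116
gripper_force: 30.0
[0.003, -0.736, 0.007, -0.001] x 3
[0.004, -0.736, 0.007, -0.001] x 3
```

Pushing slowly so the stacks don't slide.

```bash
P="python3 -m pendant"
$P '[[[0,-0.06,0,0],[0,-0.15,0,0],[0,-0.25,0,0],[0,-0.35,0,0],[0,-0.45,0,0],[0,-0.55,0,0],[0,-0.65,0,0],[0,-0.7,0,0]]]'
$P '[[[0,-0.06,0,0],[0,-0.15,0,0],[0,-0.25,0,0],[0,-0.35,0,0],[0,-0.45,0,0],[0,-0.55,0,0],[0,-0.65,0,0],[0,-0.72,0,0]]]'
$P '[[[0,-0.03,0,0],[0,-0.06,0,0],[0,-0.08,0,0],[0,-0.08,0,0],[0,-0.08,0,0]]]'
```

```text
time_s: 42.0
tcp_pos: [0.4891, -0.1391, 0.0884]
ee_rot: [[-0.039, -0.999, 0.003], [-0.999, 0.039, 0.001], [-0.001, -0.003, -1.0]]
wrist_force: [-1.8, 6.0, 8.8]
gripper_width: 0.112
gripper_force: 30.0
time_s: 42.8
tcp_pos: [0.5606, -0.1411, 0.0885]
ee_rot: [[-0.039, -0.999, 0.003], [-0.999, 0.039, 0.002], [-0.002, -0.002, -1.0]]
wrist_force: [-1.8, 9.0, 8.0]
gripper_width: 0.111
gripper_force: 30.0
time_s: 43.3
tcp_pos: [0.5687, -0.1414, 0.0885]
ee_rot: [[-0.039, -0.999, 0.004], [-0.999, 0.039, 0.002], [-0.002, -0.004, -1.0]]
wrist_force: [0.7, 8.2, 5.7]
gripper_width: 0.114
gripper_force: 30.0
```

```bash
P="python3 -m pendant"
$P '[[[0,-0.03,0,0],[0,-0.05,0,0],[0,-0.05,0,0],[0,-0.05,0,0]]]'
```

```text
time_s: 43.7
tcp_pos: [0.5688, -0.1414, 0.0884]
ee_rot: [[-0.04, -0.999, -0.007], [-0.999, 0.04, 0.002], [-0.002, 0.007, -1.0]]
wrist_force: [-8.8, 10.9, 14.9]
gripper_width: 0.114
gripper_force: 30.0
```

The drawer has hit its stop at x=.5688, against .5684 when it started shut, so it is home. I'll release, raise the arm, step away and check.

```bash
P="python3 -m pendant"
$P '[[[0,0.03,0,0],[0,0.05,0,0],[0,0.05,0,0]]]' >/dev/null
$P '[[[0,0,0,0],[0,0,0,0],[0,0,0,0]]]' 0.65
$P '[[[0,0,-0.4,0],[0,0,-0.9,0],[0,0,-0.9,0],[0,0,-0.9,0]]]'
$P '[[[-0.9,0.9,-0.9,0],[-0.9,0.9,-0.9,0],[-0.9,0.9,-0.9,0],[-0.9,0.9,-0.9,0]]]' 
$P '[[[-0.9,0.3,0,0],[-0.9,0.3,0,0],[-0.9,0.3,0,0],[-0.9,0.3,0,0]]]' >/dev/null
python3 -c "
from h import *
im,c=cap('top'); old=np.load('top0.npy')
a=[cv2.resize(i[100:265,95:435],None,fx=2,fy=1.75,interpolation=cv2.INTER_CUBIC) for i in (old,im)]
save(np.vstack(a),'c8.png')"
```

```text
time_s: 44.3
tcp_pos: [0.5667, -0.1434, 0.0868]
ee_rot: [[-0.04, -0.999, -0.001], [-0.999, 0.04, -0.0], [0.0, 0.001, -1.0]]
wrist_force: [-0.1, -0.7, 0.7]
gripper_width: 0.292
gripper_force: 0.0
time_s: 44.7
tcp_pos: [0.5674, -0.1434, 0.1782]
ee_rot: [[-0.041, -0.999, 0.003], [-0.999, 0.041, 0.0], [-0.0, -0.003, -1.0]]
wrist_force: [-0.8, -0.2, -1.7]
gripper_width: 0.349
gripper_force: 0.0
time_s: 45.1
tcp_pos: [0.4795, -0.0481, 0.2695]
ee_rot: [[-0.037, -0.999, 0.004], [-0.999, 0.037, 0.001], [-0.001, -0.004, -1.0]]
wrist_force: [0.5, -0.5, 1.1]
gripper_width: 0.35
gripper_force: 0.0
```

View pics/c8.png

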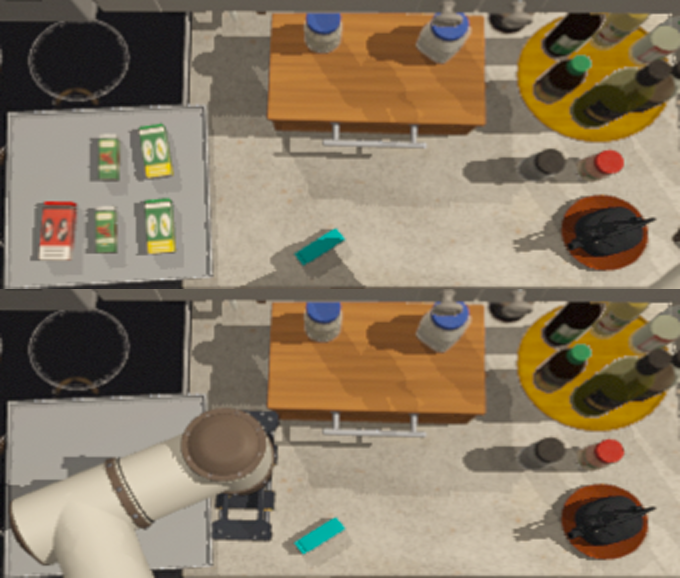

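The handle is back at its starting pixels (crop y 143, against 432-289=143). The jars, teapot and decoy haven't moved, and nothing is touched.

```bash
python3 -c "
from station import r
print(r.finish_job())"
```

```text
the job is handed in; nothing more can be done
None
```

All five spice tins from the pan are in the drawer, stacked two deep beside and on the tin already there. The drawer is pushed fully home, the teapot and two jars stand where they were, and the job is handed in, though it returned no verdict.

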